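# Build a column of nesting parts cases at the assembly bench

## Robot

A 6-joint arm with a two-finger parallel gripper is mounted at the origin on the work surface. World frame = base frame: x ahead of the robot, y to its left, z up, the work surface at z = 0. Lengths are in m, angles in rad, forces in N, time in s.
With the tool pointing down it reaches from about 0.25 to 0.725 m from the base axis. Payload 4 kg.
Tool frame: the origin (TCP) lies at the very end of the fingers, on their centre line; the grasp point (between the pads) lies 19 mm behind it; z points along the fingers, y is the line along which they close (so a half turn about z gives the same grasp; the last joint's range is limited). The gripper opens to 85 mm and grips with 20 to 120 N. Pads are 22 mm wide; open, the fingers measure 114 mm over their backs; the gripper's body (76 mm by 85 mm) begins 54 mm behind the grasp point. The pads swing forward as they close: fully open they stand 13 mm farther back than shut.
Start: joints at [1.206, 0.241, 0.005, 1.335, 0, 1.571], TCP at [0.178, 0.467, 0.231] pointing down, gripper open.
Joint ranges: [-2.72, 2.72], [-1.05, 1.87], [-1.09, 1.28], [-1.99, 2.15], [-1.42, 1.44], [-3.14, 3.14]. Speed limits (rad/s): [2.79, 2.79, 3.14, 3.14, 3.14, 3.14].

## Interface

Orientations are given as a unit quaternion [x, y, z, w].
In Python, from workcell import monitor, viewer, job gives the robot as it stands.
- The arm moves only by the tool arm_command, never from a script. Its argument "increments" is a list of rows, each an object of numbers: "dx", "dy", "dz": the shift along the tool's x, y, z in cm; "wx", "wy", "wz": the turn, a rotation vector about the tool's x, y, z in rad; "grip": the finger opening in cm, from 0 to 8.54. In form: [{"dx": .., "dy": .., "dz": .., "wx": .., "wy": .., "wz": .., "grip": ..}, ...]. A call has 1 to 10 rows; each row is the pose to reach, as a shift and turn from the pose commanded when the call began, along the tool's axes at that moment; what a row does not reach only later rows make up. A row lasts 1/10 s, in which the tool goes at most 50 mm and 8.59 degrees, less where a joint would pass 70% of its speed; a pose out of reach is approached as far as the arm can. A call with a gripper value outside its range is refused whole. The fingers move at their own pace and stop on an object; the grip force is fixed at half the most. Time passes only in rows, so rows that repeat a pose let the fingers close. It gives the time, the measured TCP pose, the force, the opening and the grip force at its end, in the units of the state.
- monitor.get_obs(): the state, without advancing time (a new reading comes with each control period).
- viewer.camera(name): name is "scene" or "top"; returns (picture, depth): 480x640x3 uint8, red, green, blue; 480x640 float32, m along the optical axis (not along the pixel's ray), 0 where there is no reading.
- viewer.get_calibration(name): a dict with "fovy" (degrees; the focal length in pixels is half the picture's height over the tangent of half this angle, whatever the lens; pixels are square), "cx", "cy" (the principal point, pixels), "view" (4x4, takes a point from world to camera coordinates). Camera axes: x right, y up, looking along -z (the intrinsics and any distortion apply to the point x, -y, -z); pixel columns grow to the right and rows downward; lengths in m; the calibration is good to about 2 mm. A picture is of the moment at which its call begins. get_calibration takes no time and is no camera call.
- job.job_done(): hands the job in; it is judged then, once.
The state is a dict: "clock": time; "joint_pos": joint angles; "joint_vel": joint speeds; "tau": joint torques, N m; "eef_pos": TCP position; "tool_rot": TCP orientation; "ft_force": force on the tool from outside, world axes, zero at the start; "ft_torque": the same for the moment, N m; "grip_width": finger opening in m; "grasp_force": force on a finger pad.
Only numpy, scipy, OpenCV 4.12 (cv2) and the standard library are available. Lean on these libraries where they do the work, as an engineer would, in place of code of your own. Each camera call takes 0.05 s, during which the arm holds its last target. There are 200 camera calls.

## Task

Finish the column of parts cases on the grey bench dock: put the blue case squarely on the grey case, then the orange case, which is standing on its end, lid up on the blue one, each pressed down past its spring catches until it is nested fully home on the case below. Be gentle: no dropping, toppling or hammering down, and leave the fittings, bottle and drill where they are.

Things in the scene. Friction and masses are not known exactly. Their poses are not given: they have to be found in the camera images.
- dock: Grey steel plate fixed to the bench, 150 x 96 x 12 mm (x, y, z), with a raised panel like a case's lid on top. Origin: centre of its underside, on the bench; x along its length. The column stands on it.
- base_case: Grey closed hard plastic case, about 0.45 kg, nested on the dock (origin 12 mm above the dock's). 110 mm long (x), 60 wide (y), 46 high (z) to the lid's flat shoulder; a raised panel 92 x 42 mm, 6 mm high, bevelled 3 mm, stands on the lid. Origin: centre of the underside; z points out of the lid; steel latch on the +x end; long sides flat. Sprung catches at both panel ends.
- blue_case: Blue case, same shape, size, weight and axes as the grey base_case. Starts flat, lid up. Each case's underside has a recess 96 x 46 mm, 6.5 mm deep, that fits over the lid panel below with 2 mm of play. The catches hold it 3 to 4 mm proud until pressed down with about 5 to 15 N; home is 46 mm above the case below, either way round.
- orange_case: Orange case, same shape and axes as the grey base_case. It stands on its -x end (its x points up, 110 mm tall) with its lid (z) facing roughly to the robot's left (+y); its origin is 55 mm above the bench on the side away from the lid.
- fitting0: Black hexagonal pipe fitting standing on the bench, 38 mm across, 62 mm tall. Origin: centre of its underside. Leave alone.
- fitting1: A second such fitting. Leave alone.
- bottle: White bottle with blue cap, 64 mm across, 150 mm tall. Origin: centre of its underside. Leave alone.
- drill: Grey and black cordless drill standing on its battery (120 x 76 mm), 225 mm tall, about 180 mm long. Origin: centre of its underside. Leave alone.
There are look-alikes about, which are no part of the job. Of the things shaped like the blue_case, the blue one is meant. Several things look just like the orange_case: the one meant starts nearest to the robot's base.

How it is judged:
By the outcome, as a careful person would: the job done as asked, in the order asked, and still so for the second after the job is handed in, with the robot touching nothing.
It also fails if it takes over 64 s, if anything falls off the work surface, if the arm or the gripper's body presses on something with over 40 N, if the wrist force passes 120 N, or if a joint passes its speed limit or range.

## Working session

There is one attempt and no reset: what is moved stays moved. The work goes in short steps, Python scripts to look and compute and a tool call to move; the robot and the scene stay as the last step left them, time stands still between calls to the robot, and variables do not carry over. Pictures are saved under pics/ and viewed, at most 10 in all, crops included, and the job is handed in when it is done.

Besides the shell and the picture viewer there is one more tool, called after "Call:" as name([rows], argument=value, ...), one row to a line, values as JSON. arm_command: Moves the arm, as the interface text tells. Its arguments: {"type":"object","properties":{"increments":{"type":"array","items":{"type":"object","properties":{"dx":{"type":"number"},"dy":{"type":"number"},"dz":{"type":"number"},"wx":{"type":"number"},"wy":{"type":"number"},"wz":{"type":"number"},"grip":{"type":"number"}}}}},"required":["increments"]}

```bash
ls; mkdir -p pics; cat > h.py <<'E'
import numpy as np,cv2
from workcell import monitor,viewer,job
def shot(n,tag):
    rgb,d=viewer.camera(n); c=viewer.get_calibration(n)
    np.savez('pics/%s.npz'%tag,rgb=rgb,d=d); cv2.imwrite('pics/%s.png'%tag,rgb[...,::-1]); return rgb,d,c
def cloud(d,c):
    f=240/np.tan(np.radians(c['fovy'])/2); v,u=np.mgrid[0:480,0:640]
    K=np.array([[f,0,c['cx']],[0,f,c['cy']],[0,0,1.]])
    dist=np.array(c.get('dist',c.get('distortion',[0,0,0,0,0])),float)
    p=cv2.undistortPoints(np.stack([u,v],-1).reshape(-1,1,2).astype(np.float64),K,dist).reshape(480,640,2)
    P=np.stack([p[...,0]*d,-p[...,1]*d,-d,np.ones_like(d)],-1)
    return (P@np.linalg.inv(np.array(c['view'])).T)[...,:3]
E
python3 - <<'E'
from h import *
for n in('scene','top'):
    r,d,c=shot(n,n+'0'); print(c,(d==0).mean())
print(monitor.get_obs())
E
```

```text
pics
{'fovy': 53.52101826913714, 'cx': 313.49618457186597, 'cy': 238.25709358496738, 'view': array([[ 0.15177715,  0.98839096,  0.0068559 , -0.06948455],
       [-0.62096687,  0.08995447,  0.77865804,  0.31840042],
       [ 0.76900185, -0.12243978,  0.62741108, -1.67470819],
       [ 0.        ,  0.        ,  0.        ,  1.        ]])} 0.005748697916666667
{'fovy': 51.33489429985277, 'cx': 322.8770400365162, 'cy': 241.25071270807203, 'view': array([[ 0.00894147, -0.99994546,  0.00539756, -0.01261767],
       [ 0.99840962,  0.00922794,  0.05561545, -0.57238072],
       [-0.05566223,  0.00489169,  0.99843767, -1.21702906],
       [ 0.        ,  0.        ,  0.        ,  1.        ]])} 0.0040852864583333336
{'clock': 0.1, 'joint_pos': array([1.20598106e+00, 2.41320153e-01, 3.83923981e-03, 1.33518271e+00,
       1.85345321e-05, 1.57080488e+00]), 'joint_vel': array([-0.00010056, -0.00206403,  0.00327053,  0.00068581, -0.00074282,
        0.00108596]), 'tau': array([-5.89590873e-04, -3.73138797e+01,  2.53010362e+01,  1.08473108e-02,
       -6.44305464e-05,  1.45624057e-06]), 'eef_pos': array([0.17818039, 0.46656604, 0.23050318]), 'tool_rot': array([ 1.81401925e-01,  9.83408598e-01, -9.16479409e-04, -1.78471484e-04]), 'ft_force': array([-0.08162499, -0.19224064, -0.00068274]), 'ft_torque': array([ 0.03300935, -0.00908579, -0.01970161]), 'grasp_force': 0.0, 'grip_width': 0.0851698142068264}
```

View pics/scene0.png

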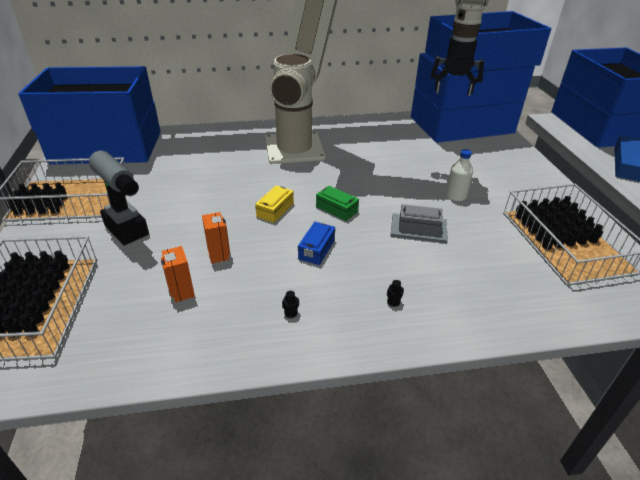

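View pics/top0.png

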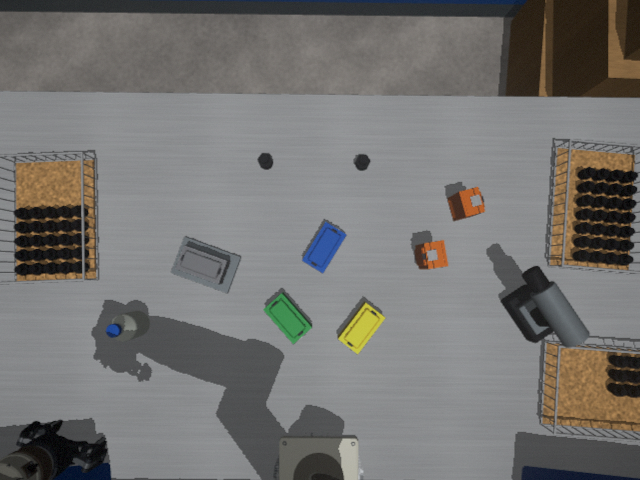

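The scene view shows the blue case at about (317,243), the grey case on the dock at (420,220), and the near orange case at (216,237). In the top view, blue is at (325,246), the grey case at (205,262) and the near orange case at (433,255); the green, yellow and far orange (466,204) cases are look-alikes.

```bash
cat >> h.py <<'E'
def merged():
    pass
def rect(Q):
    (cx,cy),(w,h),a=cv2.minAreaRect((Q[:,:2]*1000).astype(np.float32))
    if w<h: w,h,a=h,w,a+90
    return 'c %.1f %.1f size %.1f %.1f ang %.1f'%(cx,cy,w,h,(a+90)%180-90)
def masks(r):
    hsv=cv2.cvtColor(r,cv2.COLOR_RGB2HSV)
    return {'blue':cv2.inRange(hsv,(105,120,60),(125,255,255))>0,'orange':cv2.inRange(hsv,(4,150,60),(14,255,255))>0}
E
python3 - <<'E'
from h import *
for n in('scene','top'):
    z=np.load('pics/%s0.npz'%n); r,d=z['rgb'],z['d']; c=viewer.get_calibration(n); P=cloud(d,c); M=masks(r)
    ok=d>0
    def inb(x0,x1,y0,y1): return ok&(P[...,0]>x0)&(P[...,0]<x1)&(P[...,1]>y0)&(P[...,1]<y1)
    t=inb(.3,.7,-.1,.1)&(P[...,2]<.02); print(n,'bench z',np.median(P[t][:,2]))
    for lab,cen in(('blue',(325,246)),('orange',(433,255)),('grey',(205,262))):
        pass
    reg={'blue':inb(.4,.65,-.12,.1)&M['blue'],'orange':inb(.4,.58,-.33,-.17)&M['orange'],'dock':inb(.38,.62,.14,.36)}
    for k,m in reg.items():
        Q=P[m]; Q=Q[Q[:,2]>.006]; hh,e=np.histogram(Q[:,2],bins=np.arange(0,.14,.004))
        print(k,len(Q),'z hist',[(round(float(b),3),int(q)) for b,q in zip(e,hh) if q>15])
        zs={'blue':(.04,.06),'orange':(.10,.13),'dock':(.052,.07)}[k]
        S=Q[(Q[:,2]>zs[0])&(Q[:,2]<zs[1])]; print('  top',rect(S), 'zmed',np.median(S[:,2]))
        if k=='dock': print('  dock',rect(Q[Q[:,2]<.03]))
        if k=='orange':
          print('  all',rect(Q))
    # bigger pictures
    if n=='top':
        big=cv2.resize(r[190:300,160:480],None,fx=2.5,fy=2.5,interpolation=cv2.INTER_CUBIC)
        b2=cv2.resize(z['rgb'][190:310,180:480] ,None,fx=2.5,fy=2.5)
    else: s2=cv2.resize(r[180:300,180:480],None,fx=2.5,fy=2.5,interpolation=cv2.INTER_CUBIC)
big=big[:,:750]; s2=s2[:,:750]
cv2.imwrite('pics/crop.png',np.vstack([big,s2])[...,::-1])
E
```

```text
scene bench z -0.0021233940719495026
blue 944 z hist [(0.004, 22), (0.008, 45), (0.012, 42), (0.016, 34), (0.02, 35), (0.024, 30), (0.028, 29), (0.032, 21), (0.036, 28), (0.04, 91), (0.044, 197), (0.048, 281), (0.052, 89)]
  top c 558.6 -7.6 size 113.2 60.5 ang -30.9 zmed 0.048908297705779036
orange 882 z hist [(0.008, 24), (0.012, 20), (0.016, 24), (0.02, 26), (0.024, 22), (0.028, 28), (0.032, 21), (0.036, 25), (0.04, 32), (0.044, 23), (0.048, 26), (0.052, 26), (0.056, 28), (0.06, 25), (0.064, 29), (0.068, 24), (0.072, 29), (0.076, 27), (0.08, 28), (0.084, 27), (0.088, 26), (0.092, 23), (0.096, 39), (0.1, 27), (0.104, 64), (0.108, 171)]
  top c 542.8 -261.2 size 66.1 47.8 ang 7.4 zmed 0.10887485322317875
  all c 542.5 -259.6 size 66.6 50.6 ang 9.0
dock 1629 z hist [(0.004, 60), (0.008, 347), (0.012, 164), (0.016, 56), (0.02, 47), (0.024, 49), (0.028, 54), (0.032, 53), (0.036, 52), (0.04, 48), (0.044, 51), (0.048, 59), (0.052, 82), (0.056, 188), (0.06, 256), (0.064, 63)]
  top c 515.0 283.9 size 109.9 69.2 ang 70.8 zmed 0.06046141450243625
  dock c 516.2 283.2 size 149.6 101.6 ang 70.7
top bench z 0.0002529534323886251
blue 1087 z hist [(0.04, 81), (0.044, 294), (0.048, 395), (0.052, 291), (0.056, 24)]
  top c 557.1 -9.4 size 108.7 59.6 ang -31.0 zmed 0.05011035630228511
orange 429 z hist [(0.1, 19), (0.104, 49), (0.108, 259), (0.112, 86)]
  top c 539.6 -260.6 size 57.9 52.8 ang 9.9 zmed 0.110363336350219
  all c 539.7 -260.6 size 57.9 52.9 ang 9.6
dock 2376 z hist [(0.004, 78), (0.008, 494), (0.012, 481), (0.016, 55), (0.048, 19), (0.052, 102), (0.056, 313), (0.06, 442), (0.064, 300), (0.068, 19)]
  top c 512.5 283.6 size 111.9 60.3 ang 70.7 zmed 0.061706119636406376
  dock c 505.0 250.1 size 227.1 219.4 ang 0.9
```

View pics/crop.png

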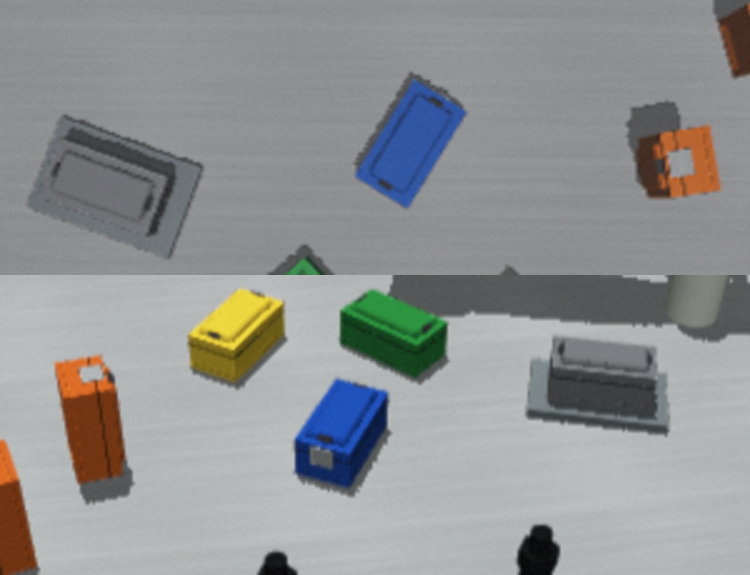

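Blue case: about (0.558, -0.0085), yaw -31°, shoulder at about 46 mm. Grey case: (0.514, 0.284), yaw 70.7°. Near orange case: top at 110 mm, lid normal at about 99.7°. Sizes agree with the text. Next I'll write the move helper and go above the blue case.

```bash
cat >> h.py <<'E'
from scipy.spatial.transform import Rotation as Ro
def frame(a,y):
    a=np.array(a,float);a/=np.linalg.norm(a);y=np.array(y,float);y-=a*(a@y);y/=np.linalg.norm(y)
    return np.stack([np.cross(y,a),y,a],1)
def tilt(yb,head=0,t=0):  # y bearing deg, approach heading deg, tilt from vertical deg
    h,t,b=np.radians([head,t,yb]); return frame([np.sin(t)*np.cos(h),np.sin(t)*np.sin(h),-np.cos(t)],[np.cos(b),np.sin(b),0])
def go(p,R,R0=None,p0=None):
    o=monitor.get_obs(); R0=Ro.from_quat(o['tool_rot']).as_matrix() if R0 is None else R0; p0=o['eef_pos'] if p0 is None else p0
    print('d cm',np.round(R0.T@(np.array(p)-p0)*100,2),'w',np.round(Ro.from_matrix(R0.T@R).as_rotvec(),3))
E
python3 - <<'E'
from h import *
R=tilt(59)
go((.558,-.0085,.12),R); go((.558,-.0085,.010),R)
z=np.load('pics/top0.npz'); P=cloud(z['d'],viewer.get_calibration('top'))
for n,(u,v) in dict(bottle=(113,330),far=(468,204),green=(288,317),yel=(360,327),drillh=(535,275)).items(): print(n,P[v,u].round(3))
E
```

```text
d cm [-52.43 -30.81  11.11] w [-0.002  0.     0.176]
d cm [-52.43 -30.79  22.11] w [-0.002  0.     0.176]
bottle [0.367 0.449 0.148]
far [ 0.656 -0.339  0.109]
green [0.389 0.074 0.052]
yel [ 0.367 -0.097  0.052]
drillh [ 0.496 -0.446  0.213]
```

Call:
arm_command([
  {"dx":-2,"dy":-1.2,"dz":0.4,"wz":0.02},
  {"dx":-5.2,"dy":-3,"dz":1.2,"wz":0.04},
  {"dx":-9,"dy":-5.2,"dz":2,"wz":0.06},
  {"dx":-13,"dy":-7.6,"dz":2.8,"wz":0.08},
  {"dx":-17,"dy":-10,"dz":3.6,"wz":0.1},
  {"dx":-21,"dy":-12.4,"dz":4.4,"wz":0.12},
  {"dx":-25,"dy":-14.7,"dz":5.2,"wz":0.13},
  {"dx":-29,"dy":-17,"dz":6,"wz":0.14},
  {"dx":-33,"dy":-19.4,"dz":7,"wz":0.15},
  {"dx":-37,"dy":-21.8,"dz":8,"wz":0.176},
])

```text
validation failed for argument at $.in...
```

```bash
python3 - <<'E'
from h import *
R=tilt(59)
go((.558,-.0085,.12),R)
E
```

```text
d cm [-52.43 -30.81  11.11] w [-0.002  0.     0.176]
```

Call:
arm_command([
  {"dx":-2,"dy":-1.2,"dz":0.4,"wx":0,"wy":0,"wz":0.02,"grip":8.5},
  {"dx":-5.2,"dy":-3,"dz":1.2,"wx":0,"wy":0,"wz":0.04,"grip":8.5},
  {"dx":-9,"dy":-5.2,"dz":2,"wx":0,"wy":0,"wz":0.06,"grip":8.5},
  {"dx":-13,"dy":-7.6,"dz":2.8,"wx":0,"wy":0,"wz":0.08,"grip":8.5},
  {"dx":-17,"dy":-10,"dz":3.6,"wx":0,"wy":0,"wz":0.1,"grip":8.5},
  {"dx":-21,"dy":-12.4,"dz":4.4,"wx":0,"wy":0,"wz":0.12,"grip":8.5},
  {"dx":-25,"dy":-14.7,"dz":5.2,"wx":0,"wy":0,"wz":0.13,"grip":8.5},
  {"dx":-29,"dy":-17,"dz":6,"wx":0,"wy":0,"wz":0.14,"grip":8.5},
  {"dx":-33,"dy":-19.4,"dz":7,"wx":0,"wy":0,"wz":0.15,"grip":8.5},
  {"dx":-37,"dy":-21.8,"dz":8,"wx":0,"wy":0,"wz":0.176,"grip":8.5},
])

```text
clock: 1.1
eef_pos: [0.447, 0.1297, 0.1508]
tool_rot: [0.268, 0.964, 0.0, -0.0]
ft_force: [1.1, 1.2, -0.1]
grip_width: 0.0851
grasp_force: 0.0
```

```bash
python3 - <<'E'
from h import *
R=tilt(59)
go((.558,-.0085,.12),R)
E
```

```text
d cm [-16.64  -6.12   3.07] w [ 0.    -0.    -0.001]
```

Call:
arm_command([
  {"dx":-4,"dy":-1.5,"dz":0.8,"wx":0,"wy":0,"wz":0,"grip":8.5},
  {"dx":-8,"dy":-3,"dz":1.6,"wx":0,"wy":0,"wz":0,"grip":8.5},
  {"dx":-12,"dy":-4.5,"dz":2.4,"wx":0,"wy":0,"wz":0,"grip":8.5},
  {"dx":-15,"dy":-5.6,"dz":3,"wx":0,"wy":0,"wz":0,"grip":8.5},
  {"dx":-16.4,"dy":-6.1,"dz":4,"wx":0,"wy":0,"wz":0,"grip":8.5},
  {"dx":-16.7,"dy":-6.15,"dz":6,"wx":0,"wy":0,"wz":0,"grip":8.5},
  {"dx":-16.7,"dy":-6.15,"dz":7,"wx":0,"wy":0,"wz":0,"grip":8.5},
  {"dx":-16.7,"dy":-6.15,"dz":7,"wx":0,"wy":0,"wz":0,"grip":8.5},
])

```text
clock: 1.9
eef_pos: [0.5554, -0.0066, 0.079]
tool_rot: [0.267, 0.964, -0.001, -0.003]
ft_force: [-0.3, 0.1, 1.2]
grip_width: 0.0849
grasp_force: 0.0
```

```bash
python3 - <<'E'
from h import *
R=tilt(59)
go((.558,-.0085,.010),R)
r,d,c=shot('scene','s1')
cv2.imwrite('pics/s1c.png',cv2.resize(r[150:300,230:430],None,fx=3.5,fy=3.5,interpolation=cv2.INTER_CUBIC)[...,::-1])
E
```

```text
d cm [-0.36 -0.01  6.9 ] w [-0.002 -0.005  0.001]
```

View pics/s1c.png

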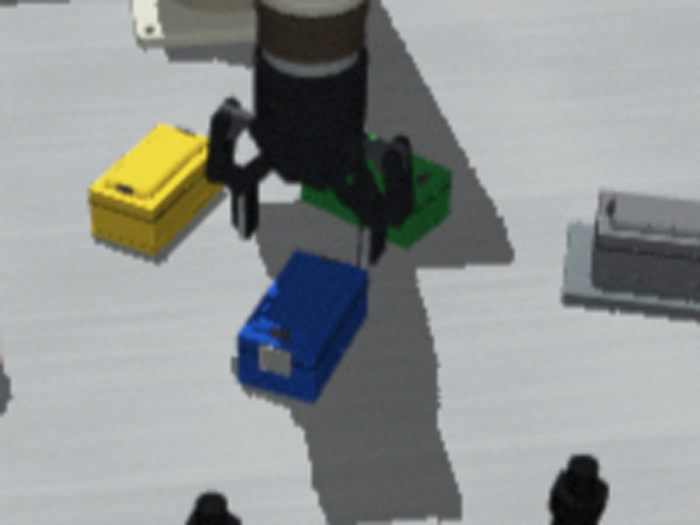

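The open fingers (crop about (245,210) and (372,235)) straddle the blue case at (300,320) along its short axis. Descend and grip.

Call:
arm_command([
  {"dx":-0.3,"dy":0,"dz":1.5,"wx":0,"wy":0,"wz":0,"grip":8.5},
  {"dx":-0.3,"dy":0,"dz":3.5,"wx":0,"wy":0,"wz":0,"grip":8.5},
  {"dx":-0.3,"dy":0,"dz":5.5,"wx":0,"wy":0,"wz":0,"grip":8.5},
  {"dx":-0.3,"dy":0,"dz":6.8,"wx":0,"wy":0,"wz":0,"grip":8.5},
  {"dx":-0.3,"dy":0,"dz":6.8,"wx":0,"wy":0,"wz":0,"grip":8.5},
  {"dx":-0.3,"dy":0,"dz":6.8,"wx":0,"wy":0,"wz":0,"grip":6.5},
  {"dx":-0.3,"dy":0,"dz":6.8,"wx":0,"wy":0,"wz":0,"grip":6},
  {"dx":-0.3,"dy":0,"dz":6.8,"wx":0,"wy":0,"wz":0,"grip":5},
  {"dx":-0.3,"dy":0,"dz":6.8,"wx":0,"wy":0,"wz":0,"grip":5},
  {"dx":-0.3,"dy":0,"dz":6.8,"wx":0,"wy":0,"wz":0,"grip":5},
])

```text
clock: 2.95
eef_pos: [0.5615, -0.0089, 0.015]
tool_rot: [0.267, 0.964, 0.0, 0.001]
ft_force: [-1.2, -0.1, 6.1]
grip_width: 0.0589
grasp_force: 67.0
```

Call:
arm_command([
  {"dx":0,"dy":0,"dz":-0.5,"wx":0,"wy":0,"wz":0,"grip":5},
  {"dx":0,"dy":0,"dz":-2,"wx":0,"wy":0,"wz":0,"grip":5},
  {"dx":0,"dy":0,"dz":-4.5,"wx":0,"wy":0,"wz":0,"grip":5},
  {"dx":0,"dy":0,"dz":-7.5,"wx":0,"wy":0,"wz":0,"grip":5},
  {"dx":0,"dy":0,"dz":-10,"wx":0,"wy":0,"wz":0,"grip":5},
  {"dx":0,"dy":0,"dz":-12,"wx":0,"wy":0,"wz":0,"grip":5},
  {"dx":0,"dy":0,"dz":-12,"wx":0,"wy":0,"wz":0,"grip":5},
])

```text
clock: 3.65
eef_pos: [0.5623, -0.0087, 0.1362]
tool_rot: [0.267, 0.964, 0.001, 0.003]
ft_force: [0.8, -0.4, -5.3]
grip_width: 0.0586
grasp_force: 66.1
```

```bash
python3 - <<'E'
from h import *
o=monitor.get_obs(); print(o['eef_pos'],o['grip_width'],o['ft_force'])
go((.514,.284,.135),tilt(-19.3))
E
```

```text
[ 0.56232019 -0.00873911  0.13618839] 0.05858199785407891 [ 0.77097296 -0.4261985  -5.32319981]
d cm [19.21 22.61  0.1 ] w [0.006 0.002 1.367]
```

Call:
arm_command([
  {"dx":0.8,"dy":0.9,"dz":0,"wx":0,"wy":0,"wz":0.06,"grip":5},
  {"dx":2.5,"dy":3,"dz":0,"wx":0,"wy":0,"wz":0.18,"grip":5},
  {"dx":4.8,"dy":5.7,"dz":0,"wx":0,"wy":0,"wz":0.32,"grip":5},
  {"dx":7.2,"dy":8.5,"dz":0,"wx":0,"wy":0,"wz":0.46,"grip":5},
  {"dx":9.6,"dy":11.3,"dz":0,"wx":0,"wy":0,"wz":0.6,"grip":5},
  {"dx":12,"dy":14.1,"dz":0,"wx":0,"wy":0,"wz":0.74,"grip":5},
  {"dx":14.4,"dy":16.9,"dz":0,"wx":0,"wy":0,"wz":0.88,"grip":5},
  {"dx":16.5,"dy":19.4,"dz":0,"wx":0,"wy":0,"wz":1.02,"grip":5},
  {"dx":18.2,"dy":21.4,"dz":0,"wx":0,"wy":0,"wz":1.16,"grip":5},
  {"dx":19.2,"dy":22.6,"dz":0,"wx":0,"wy":0,"wz":1.3,"grip":5},
])

```text
clock: 4.65
eef_pos: [0.5103, 0.2856, 0.131]
tool_rot: [0.797, 0.604, -0.002, -0.001]
ft_force: [-0.3, 0.5, -4.5]
grip_width: 0.0593
grasp_force: 65.9
```

```bash
python3 - <<'E'
from h import *
go((.514,.284,.135),tilt(-19.3))
E
```

```text
d cm [-0.05  0.4  -0.4 ] w [-0.003  0.002  0.063]
```

Call:
arm_command([
  {"dx":0,"dy":0.3,"dz":-0.3,"wx":0,"wy":0,"wz":0.063,"grip":5},
  {"dx":0,"dy":0.3,"dz":-0.3,"wx":0,"wy":0,"wz":0.063,"grip":5},
  {"dx":0,"dy":0.3,"dz":-0.3,"wx":0,"wy":0,"wz":0.063,"grip":5},
])

```text
clock: 4.95
eef_pos: [0.5142, 0.2824, 0.1347]
tool_rot: [0.814, 0.581, -0.001, -0.0]
ft_force: [-0.8, -0.4, -3.7]
grip_width: 0.0588
grasp_force: 65.8
```

```bash
cat > m.py <<'E'
from h import *
# compare held case with the grey one: n = face normal (-19.3), t = long axis (70.7)
def cmp(tag,col='blue',zlo=.085,zhi=.22,rlo=.02,rhi=.055,yaw=70.7):
    t=np.array([np.cos(np.radians(yaw)),np.sin(np.radians(yaw)),0]); n=np.array([t[1],-t[0],0])
    r,d,c=shot('scene',tag); P=cloud(d,c); hsv=cv2.cvtColor(r,cv2.COLOR_RGB2HSV)
    box=(d>0)&(abs(P[...,0]-.514)<.11)&(abs(P[...,1]-.284)<.13)
    m=box&masks(r)[col]&(P[...,2]>zlo)&(P[...,2]<zhi); g=box&(hsv[...,1]<90)&(P[...,2]>rlo)&(P[...,2]<rhi)
    for k,mm in(('held',m),('ref',g)):
        Q=P[mm]; a=Q@t; b=Q@n
        f=b>np.percentile(b,90)-.006   # front long face
        # yaw from fit of b over a on the face
        F=Q[f]; s=np.polyfit(F@t,F@n,1)
        print(k,len(Q),'n %.1f'%(np.median(F@n)*1000),'t lo/hi %.1f %.1f'%tuple(np.percentile(F@t,[.5,99.5])*1000),'mid %.1f'%(np.percentile(F@t,[.5,99.5]).mean()*1000),'slope deg %.2f'%np.degrees(np.arctan(s[0])),'z %.1f %.1f'%tuple(np.percentile(F[:,2],[1,99])*1000))
        lo=F[F[:,2]<np.percentile(F[:,2],99)]
    o=monitor.get_obs(); print(o['eef_pos'].round(4),o['ft_force'].round(1)); return r
E
python3 - <<'E'
from m import *
r=cmp('s2')
top=shot('top','t2')[0]
A=cv2.resize(r[120:270,350:490],None,fx=2.8,fy=2.8); B=cv2.resize(top[190:340,130:270],None,fx=2.8,fy=2.8)
cv2.imwrite('pics/c2.png',np.hstack([A,B])[...,::-1])
go((.514,.284,.135),tilt(-19.3))
E
```

```text
held 924 n 421.8 t lo/hi 387.0 495.4 mid 441.2 slope deg -0.39 z 121.2 166.3
ref 479 n 420.1 t lo/hi 383.4 492.5 mid 438.0 slope deg 0.18 z 20.4 54.6
[0.5143 0.2823 0.135 ] [-0.2 -0.6 -4.1]
d cm [ 0.15 -0.1   0.03] w [-0.001  0.001  0.004]
```

View pics/c2.png

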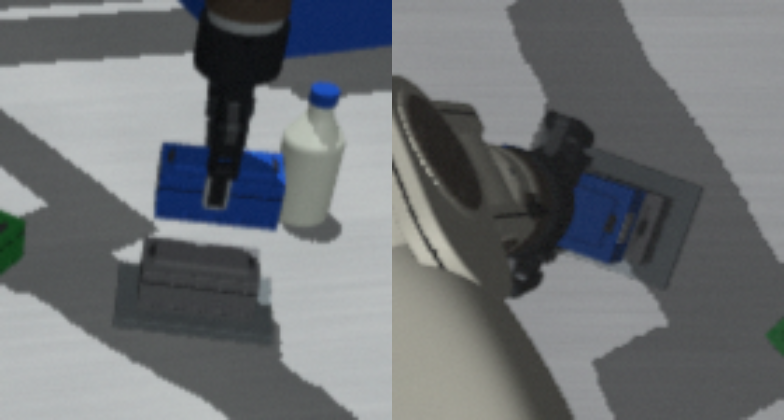

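The crop shows blue held level above the grey case. It is offset +3.2 mm along the long axis and +1.7 mm across. Correct that while lowering to just above the panel.

Call:
arm_command([
  {"dx":-0.3,"dy":-0.15,"dz":0.7,"wx":0,"wy":0,"wz":0,"grip":5},
  {"dx":-0.3,"dy":-0.15,"dz":1.8,"wx":0,"wy":0,"wz":0,"grip":5},
  {"dx":-0.3,"dy":-0.15,"dz":3,"wx":0,"wy":0,"wz":0,"grip":5},
  {"dx":-0.3,"dy":-0.15,"dz":4,"wx":0,"wy":0,"wz":0,"grip":5},
  {"dx":-0.3,"dy":-0.15,"dz":4.6,"wx":0,"wy":0,"wz":0,"grip":5},
  {"dx":-0.3,"dy":-0.15,"dz":4.6,"wx":0,"wy":0,"wz":0,"grip":5},
  {"dx":-0.3,"dy":-0.15,"dz":4.6,"wx":0,"wy":0,"wz":0,"grip":5},
])

```text
clock: 5.75
eef_pos: [0.5127, 0.2807, 0.0902]
tool_rot: [0.814, 0.58, -0.0, -0.0]
ft_force: [-0.1, 0.6, -4.0]
grip_width: 0.059
grasp_force: 65.9
```

```bash
python3 - <<'E'
from m import *
r=cmp('s3',zlo=.06)
E
```

```text
held 920 n 421.1 t lo/hi 385.1 492.7 mid 438.9 slope deg -0.11 z 74.6 122.8
ref 476 n 420.0 t lo/hi 383.5 492.3 mid 437.9 slope deg -0.04 z 20.4 54.5
[0.513  0.2809 0.0907] [-0.3  0.2 -4.1]
```

Call:
arm_command([
  {"dx":-0.1,"dy":-0.1,"dz":0.4,"wx":0,"wy":0,"wz":0,"grip":5},
  {"dx":-0.1,"dy":-0.1,"dz":0.7,"wx":0,"wy":0,"wz":0,"grip":5},
  {"dx":-0.1,"dy":-0.1,"dz":0.9,"wx":0,"wy":0,"wz":0,"grip":5},
  {"dx":-0.1,"dy":-0.1,"dz":1.1,"wx":0,"wy":0,"wz":0,"grip":5},
  {"dx":-0.1,"dy":-0.1,"dz":1.3,"wx":0,"wy":0,"wz":0,"grip":5},
  {"dx":-0.1,"dy":-0.1,"dz":1.4,"wx":0,"wy":0,"wz":0,"grip":5},
  {"dx":-0.1,"dy":-0.1,"dz":1.5,"wx":0,"wy":0,"wz":0,"grip":5},
  {"dx":-0.1,"dy":-0.1,"dz":1.5,"wx":0,"wy":0,"wz":0,"grip":5},
])

```text
clock: 6.6
eef_pos: [0.5116, 0.2801, 0.0759]
tool_rot: [0.815, 0.58, 0.0, 0.0]
ft_force: [-0.9, -0.5, 1.6]
grip_width: 0.0589
grasp_force: 66.4
```

Call:
arm_command([
  {"dx":0,"dy":0,"dz":0.1,"wx":0,"wy":0,"wz":0,"grip":5},
  {"dx":0,"dy":0,"dz":0.15,"wx":0,"wy":0,"wz":0,"grip":5},
  {"dx":0,"dy":0,"dz":0.2,"wx":0,"wy":0,"wz":0,"grip":5},
  {"dx":0,"dy":0,"dz":0.2,"wx":0,"wy":0,"wz":0,"grip":5},
])

```text
clock: 7.0
eef_pos: [0.5118, 0.28, 0.0733]
tool_rot: [0.815, 0.58, 0.0, 0.0]
ft_force: [-0.3, -0.6, 1.5]
grip_width: 0.0592
grasp_force: 66.4
```

Call:
arm_command([
  {"dx":0,"dy":0,"dz":0.1,"wx":0,"wy":0,"wz":0,"grip":5},
  {"dx":0,"dy":0,"dz":0.15,"wx":0,"wy":0,"wz":0,"grip":5},
  {"dx":0,"dy":0,"dz":0.2,"wx":0,"wy":0,"wz":0,"grip":5},
  {"dx":0,"dy":0,"dz":0.2,"wx":0,"wy":0,"wz":0,"grip":5},
])

```text
clock: 7.4
eef_pos: [0.5121, 0.2807, 0.0731]
tool_rot: [0.814, 0.58, 0.001, -0.0]
ft_force: [-1.8, -0.4, 10.3]
grip_width: 0.0591
grasp_force: 67.7
```

```bash
python3 - <<'E'
from m import *
r=cmp('s4',zlo=.05)
E
```

```text
held 903 n 420.4 t lo/hi 384.4 492.4 mid 438.4 slope deg -0.17 z 57.7 104.5
ref 458 n 420.4 t lo/hi 383.3 492.6 mid 438.0 slope deg 0.17 z 20.3 54.6
[0.5121 0.2807 0.0731] [-2.  -0.3  9.2]
```

Call:
arm_command([
  {"dx":0,"dy":0,"dz":0.1,"wx":0,"wy":0,"wz":0,"grip":5},
  {"dx":0,"dy":0,"dz":0.2,"wx":0,"wy":0,"wz":0,"grip":5},
  {"dx":0,"dy":0,"dz":0.2,"wx":0,"wy":0,"wz":0,"grip":5},
])

```text
clock: 7.75
eef_pos: [0.5121, 0.2808, 0.073]
tool_rot: [0.814, 0.58, 0.002, -0.0]
ft_force: [-4.6, -1.4, 19.1]
grip_width: 0.0587
grasp_force: 68.8
```

Firm stop at 0.073, so the underside is at 58 mm: home. Unload, open and retreat.

Call:
arm_command([
  {"dx":0,"dy":0,"dz":-0.2,"wx":0,"wy":0,"wz":0,"grip":5},
  {"dx":0,"dy":0,"dz":-0.35,"wx":0,"wy":0,"wz":0,"grip":6},
  {"dx":0,"dy":0,"dz":-0.35,"wx":0,"wy":0,"wz":0,"grip":8.5},
  {"dx":0,"dy":0,"dz":-0.35,"wx":0,"wy":0,"wz":0,"grip":8.5},
  {"dx":0,"dy":0,"dz":-0.35,"wx":0,"wy":0,"wz":0,"grip":8.5},
  {"dx":0,"dy":0,"dz":-1.5,"wx":0,"wy":0,"wz":0,"grip":8.5},
  {"dx":0,"dy":0,"dz":-4,"wx":0,"wy":0,"wz":0,"grip":8.5},
  {"dx":0,"dy":0,"dz":-8,"wx":0,"wy":0,"wz":0,"grip":8.5},
  {"dx":0,"dy":0,"dz":-12,"wx":0,"wy":0,"wz":0,"grip":8.5},
  {"dx":0,"dy":0,"dz":-14,"wx":0,"wy":0,"wz":0,"grip":8.5},
])

```text
clock: 8.75
eef_pos: [0.5128, 0.2809, 0.2144]
tool_rot: [0.814, 0.58, 0.003, 0.0]
ft_force: [0.4, 0.6, 0.6]
grip_width: 0.085
grasp_force: 0.0
```

```bash
python3 - <<'E'
from m import *
r=cmp('s5',zlo=.05)
o=monitor.get_obs(); print(o['joint_pos'].round(2))
# orange pose: top-face centre from body box; refine w/ both views
for n in('scene','top'):
    z=np.load('pics/%s0.npz'%n); P=cloud(z['d'],viewer.get_calibration(n)); M=masks(z['rgb'])['orange']
    Q=P[(z['d']>0)&(P[...,0]>.4)&(P[...,0]<.59)&(P[...,1]>-.31)&(P[...,1]<-.17)&M]; Q=Q[Q[:,2]>.02]
    for L in range(90,110,1):
        pass
    best=[]
    T=Q[Q[:,2]>.095]
    for L in np.arange(90,110,1):
        nz=np.array([np.cos(np.radians(L)),np.sin(np.radians(L))]); ny=np.array([nz[1],-nz[0]])
        a=np.percentile(T[:,:2]@nz,[1,99]); b=np.percentile(T[:,:2]@ny,[1,99])
        best.append((np.ptp(a)*np.ptp(b),L,a*1000,b*1000))
    for k in sorted(best,key=lambda k:k[0])[:2]: print(n,k[1],k[2].round(1),k[3].round(1))
E
```

```text
held 1116 n 420.6 t lo/hi 383.9 491.3 mid 437.6 slope deg -0.12 z 57.6 104.9
ref 449 n 420.3 t lo/hi 383.4 492.2 mid 437.8 slope deg 0.17 z 20.5 54.7
[0.5139 0.2815 0.2169] [0.8 0.2 2.4]
[0.5  0.41 0.21 1.36 0.   2.4 ]
scene 99 [-366.2 -317.6] [463.8 525.6]
scene 100 [-375.  -326.4] [457.8 519.8]
top 99 [-367.1 -316.4] [463.8 520.7]
top 100 [-375.5 -324.8] [457.6 514.7]
```

Blue is home: its underside is at 58 mm and it is aligned within 0.5 mm. Orange: centre axis at about (0.541, -0.262), lid normal 99.3°. I'll grip across its 60 mm width with the tool tilted 45° from the lid side.

```bash
cat >> h.py <<'E'
GR=tilt(9.3,-80.7,45)
E
python3 - <<'E'
from h import *
a=GR[:,2]; g=np.array([.5412,-.2623,.070]); tcp=g+.019*a; print(a.round(3),tcp.round(4))
go(tcp-.11*a,GR)
o=monitor.get_obs(); R0=Ro.from_quat(o['tool_rot']).as_matrix()
go((.525,.04,.22),Ro.from_rotvec(.5*Ro.from_matrix(GR@R0.T).as_rotvec()).as_matrix()@R0)
E
```

```text
[ 0.114 -0.698 -0.707] [ 0.5434 -0.2756  0.0566]
d cm [-44.91  17.24   8.01] w [-0.186 -0.775 -0.473]
d cm [-22.46   8.95  -0.43] w [-0.093 -0.388 -0.237]
```

Call:
arm_command([
  {"dx":-2,"dy":0.8,"dz":0,"wx":-0.01,"wy":-0.04,"wz":-0.02,"grip":8.5},
  {"dx":-5.5,"dy":2.2,"dz":0,"wx":-0.025,"wy":-0.1,"wz":-0.06,"grip":8.5},
  {"dx":-9.5,"dy":3.7,"dz":0,"wx":-0.04,"wy":-0.17,"wz":-0.1,"grip":8.5},
  {"dx":-13.5,"dy":5.3,"dz":0,"wx":-0.06,"wy":-0.24,"wz":-0.15,"grip":8.5},
  {"dx":-17.5,"dy":6.9,"dz":0,"wx":-0.075,"wy":-0.32,"wz":-0.19,"grip":8.5},
  {"dx":-21.5,"dy":8.4,"dz":0,"wx":-0.095,"wy":-0.4,"wz":-0.24,"grip":8.5},
  {"dx":-25.5,"dy":9.9,"dz":0.8,"wx":-0.11,"wy":-0.48,"wz":-0.29,"grip":8.5},
  {"dx":-29.5,"dy":11.4,"dz":2,"wx":-0.135,"wy":-0.56,"wz":-0.34,"grip":8.5},
  {"dx":-33,"dy":12.8,"dz":3.5,"wx":-0.155,"wy":-0.64,"wz":-0.39,"grip":8.5},
  {"dx":-36,"dy":13.9,"dz":4.8,"wx":-0.17,"wy":-0.72,"wz":-0.44,"grip":8.5},
])

```text
clock: 9.8
eef_pos: [0.5249, -0.1073, 0.1614]
tool_rot: [0.616, 0.701, -0.237, 0.271]
ft_force: [0.5, 0.8, 0.4]
grip_width: 0.0846
grasp_force: 0.0
```

```bash
python3 - <<'E'
from h import *
a=GR[:,2]; g=np.array([.5412,-.2623,.070]); tcp=g+.019*a
go(tcp-.11*a,GR); print(monitor.get_obs()['joint_pos'].round(2))
E
```

```text
d cm [-4.96 -0.6   8.15] w [-0.022 -0.049 -0.024]
[ 0.19  0.38 -0.21  1.03 -0.73  1.65]
```

Call:
arm_command([
  {"dx":-1.5,"dy":-0.2,"dz":2.5,"wx":-0.01,"wy":-0.02,"wz":-0.01,"grip":8.5},
  {"dx":-3,"dy":-0.4,"dz":5,"wx":-0.02,"wy":-0.04,"wz":-0.02,"grip":8.5},
  {"dx":-4.4,"dy":-0.55,"dz":7.2,"wx":-0.02,"wy":-0.05,"wz":-0.025,"grip":8.5},
  {"dx":-5,"dy":-0.6,"dz":8.1,"wx":-0.02,"wy":-0.05,"wz":-0.025,"grip":8.5},
  {"dx":-5,"dy":-0.6,"dz":8.1,"wx":-0.02,"wy":-0.05,"wz":-0.025,"grip":8.5},
])

```text
clock: 10.3
eef_pos: [0.5302, -0.198, 0.1345]
tool_rot: [0.6, 0.703, -0.248, 0.29]
ft_force: [0.0, 0.7, -0.2]
grip_width: 0.0855
grasp_force: 0.0
```

```bash
python3 - <<'E'
from h import *
a=GR[:,2]; g=np.array([.5412,-.2623,.070]); tcp=g+.019*a
go(tcp,GR); print(monitor.get_obs()['joint_pos'].round(2))
r=shot('scene','s6')[0]; t=shot('top','t6')[0]
A=cv2.resize(r[130:280,150:290],None,fx=2.8,fy=2.8); B=cv2.resize(t[180:330,360:500],None,fx=2.8,fy=2.8)
cv2.imwrite('pics/c6.png',np.hstack([A,B])[...,::-1])
E
```

```text
d cm [-0.09  0.1  11.07] w [-0.004 -0.002 -0.002]
[ 0.03  0.38 -0.33  0.73 -0.77  1.39]
```

View pics/c6.png

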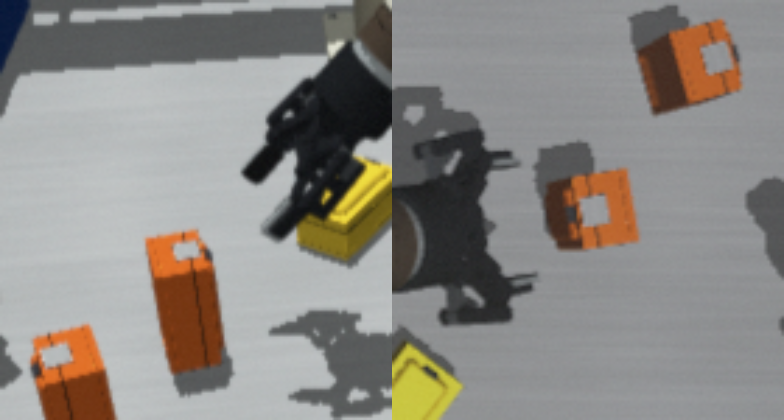

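The tilted fingers (left crop about (260,165) and (280,220), right crop tips about (517,162) and (535,280)) face the orange case at (595,210). Check the centring numerically in both cameras.

```bash
python3 - <<'E'
from h import *
o=monitor.get_obs(); ny=GR[:,1]; p=o['eef_pos']; R=Ro.from_quat(o['tool_rot']).as_matrix()
print('tcp ny',ny@p*1000)
for n,tag in(('scene','s6'),('top','t6')):
    z=np.load('pics/%s.npz'%tag); P=cloud(z['d'],viewer.get_calibration(n)); r=z['rgb']
    L=(P-p)@R  # tool coords
    m=(z['d']>0)&(L[...,2]>-.04)&(L[...,2]<.012)&(abs(L[...,0])<.03)&(abs(L[...,1])<.07)&(r.max(-1)<70)
    b=(P@ny)[m]*1000; c=ny@p*1000
    print(n,len(b),'lower finger',np.percentile(b[b<c],[2,98]).round(1),'upper',np.percentile(b[b>c],[2,98]).round(1))
    Q=P[(z['d']>0)&masks(r)['orange']&(P[...,0]>.4)&(P[...,0]<.59)&(P[...,1]>-.31)&(P[...,1]<-.17)]
    Q=Q[(Q[:,2]>.03)]
    T=Q[Q[:,2]>.1]
    print(' case',np.percentile(T@ny,[1,99])*1000,'all',np.percentile(Q@ny,[1,99])*1000)
E
```

```text
tcp ny 492.3861938871796
scene 122 lower finger [445.7 453.6] upper [541.  550.2]
 case [461.9658928  524.21787427] all [463.29229328 524.65529514]
top 31 lower finger [437.3 449. ] upper [534.6 547.2]
 case [461.89794995 518.95421787] all [461.91483287 518.92053435]
```

Centred within about 1 mm. Advance and grip.

Call:
arm_command([
  {"dx":-0.1,"dy":0,"dz":2,"wx":0,"wy":0,"wz":0,"grip":8.5},
  {"dx":-0.1,"dy":0,"dz":4.5,"wx":0,"wy":0,"wz":0,"grip":8.5},
  {"dx":-0.1,"dy":0,"dz":7,"wx":0,"wy":0,"wz":0,"grip":8.5},
  {"dx":-0.1,"dy":0,"dz":9,"wx":0,"wy":0,"wz":0,"grip":8.5},
  {"dx":-0.1,"dy":0,"dz":10.5,"wx":0,"wy":0,"wz":0,"grip":8.5},
  {"dx":-0.1,"dy":0,"dz":11,"wx":0,"wy":0,"wz":0,"grip":8.5},
  {"dx":-0.1,"dy":0,"dz":11,"wx":0,"wy":0,"wz":0,"grip":8.5},
])

```text
clock: 11.1
eef_pos: [0.5435, -0.2738, 0.0572]
tool_rot: [0.599, 0.704, -0.248, 0.29]
ft_force: [-0.4, -0.2, 0.7]
grip_width: 0.0849
grasp_force: 0.0
```

Call:
arm_command([
  {"dx":0,"dy":0,"dz":0,"wx":0,"wy":0,"wz":0,"grip":7.5},
  {"dx":0,"dy":0,"dz":0,"wx":0,"wy":0,"wz":0,"grip":6.6},
  {"dx":0,"dy":0,"dz":0,"wx":0,"wy":0,"wz":0,"grip":6.3},
  {"dx":0,"dy":0,"dz":0,"wx":0,"wy":0,"wz":0,"grip":6.1},
  {"dx":0,"dy":0,"dz":0,"wx":0,"wy":0,"wz":0,"grip":5.9},
  {"dx":0,"dy":0,"dz":0,"wx":0,"wy":0,"wz":0,"grip":5},
  {"dx":0,"dy":0,"dz":0,"wx":0,"wy":0,"wz":0,"grip":5},
  {"dx":0,"dy":0,"dz":0,"wx":0,"wy":0,"wz":0,"grip":5},
])

```text
clock: 11.9
eef_pos: [0.5432, -0.2744, 0.0577]
tool_rot: [0.599, 0.704, -0.248, 0.29]
ft_force: [-2.3, 4.0, 4.9]
grip_width: 0.0593
grasp_force: 62.0
```

```bash
python3 - <<'E'
from h import *
o=monitor.get_obs(); R=Ro.from_quat(o['tool_rot']).as_matrix()
print('need up 15cm in tool:',(R.T@[0,0,15]).round(2))
E
```

```text
need up 15cm in tool: [-10.59  -0.02 -10.62]
```

Call:
arm_command([
  {"dx":-0.4,"dy":0,"dz":-0.4,"wx":0,"wy":0,"wz":0,"grip":5},
  {"dx":-1.4,"dy":0,"dz":-1.4,"wx":0,"wy":0,"wz":0,"grip":5},
  {"dx":-3,"dy":0,"dz":-3,"wx":0,"wy":0,"wz":0,"grip":5},
  {"dx":-5,"dy":0,"dz":-5,"wx":0,"wy":0,"wz":0,"grip":5},
  {"dx":-7,"dy":0,"dz":-7,"wx":0,"wy":0,"wz":0,"grip":5},
  {"dx":-9,"dy":0,"dz":-9,"wx":0,"wy":0,"wz":0,"grip":5},
  {"dx":-11,"dy":0,"dz":-11,"wx":0,"wy":0,"wz":0,"grip":5},
  {"dx":-12,"dy":0,"dz":-12,"wx":0,"wy":0,"wz":0,"grip":5},
  {"dx":-12,"dy":0,"dz":-12,"wx":0,"wy":0,"wz":0,"grip":5},
])

```text
clock: 12.8
eef_pos: [0.5446, -0.2747, 0.2291]
tool_rot: [0.6, 0.703, -0.247, 0.291]
ft_force: [0.3, 0.6, -6.3]
grip_width: 0.0591
grasp_force: 63.5
```

```bash
cat >> h.py <<'E'
PR=tilt(-19.3,70.7,45)
E
python3 - <<'E'
from h import *
o=monitor.get_obs(); R0=Ro.from_quat(o['tool_rot']).as_matrix(); print(o['eef_pos'],o['grip_width'],o['ft_force'])
p1=np.array([.47,-.08,.27]); R1=tilt(-5,-80,0)  # mid: vertical
go(p1,R1)
# final: case centre over column; grasp point 15mm along case +x (x bearing 250.7), mid thickness 23
t=np.array([np.cos(np.radians(70.7)),np.sin(np.radians(70.7)),0])
for z in(.23,):
    g=np.array([.5125,.2825,z])-.015*t; tcp=g+.019*PR[:,2]; print('final tcp',tcp); go(tcp,PR,R1,p1)
E
```

```text
[ 0.54464539 -0.27474823  0.22905023] 0.05914967835627129 [ 0.28231322  0.59104266 -6.26925307]
d cm [ 11.57  -4.25 -17.32] w [0.099 0.779 0.234]
final tcp [0.51198275 0.28102298 0.21656497]
d cm [36.33  1.04  5.34] w [-0.098  0.781  0.237]
```

Call:
arm_command([
  {"dx":0.6,"dy":-0.2,"dz":-0.9,"wx":0.005,"wy":0.04,"wz":0.01,"grip":5},
  {"dx":1.7,"dy":-0.6,"dz":-2.6,"wx":0.015,"wy":0.12,"wz":0.035,"grip":5},
  {"dx":3.2,"dy":-1.2,"dz":-4.8,"wx":0.03,"wy":0.22,"wz":0.065,"grip":5},
  {"dx":4.8,"dy":-1.8,"dz":-7.2,"wx":0.04,"wy":0.33,"wz":0.1,"grip":5},
  {"dx":6.4,"dy":-2.4,"dz":-9.6,"wx":0.055,"wy":0.44,"wz":0.13,"grip":5},
  {"dx":8,"dy":-3,"dz":-12,"wx":0.07,"wy":0.55,"wz":0.165,"grip":5},
  {"dx":9.6,"dy":-3.5,"dz":-14.4,"wx":0.08,"wy":0.65,"wz":0.195,"grip":5},
  {"dx":10.8,"dy":-4,"dz":-16.2,"wx":0.09,"wy":0.73,"wz":0.22,"grip":5},
  {"dx":11.5,"dy":-4.25,"dz":-17.3,"wx":0.1,"wy":0.78,"wz":0.235,"grip":5},
])

```text
clock: 13.7
eef_pos: [0.4681, -0.08, 0.2673]
tool_rot: [0.738, 0.675, -0.002, -0.003]
ft_force: [-0.7, -0.3, -5.4]
grip_width: 0.059
grasp_force: 63.7
```

```bash
python3 - <<'E'
from h import *
o=monitor.get_obs();print(o['joint_pos'].round(2))
go((.512,.281,.2266),PR)
E
```

```text
[-0.17  0.18  0.03  1.42  0.    1.49]
d cm [36.34  1.16  4.13] w [-0.104  0.78   0.231]
```

Call:
arm_command([
  {"dx":1.8,"dy":0.05,"dz":0,"wx":-0.005,"wy":0.04,"wz":0.01,"grip":5},
  {"dx":5,"dy":0.15,"dz":0,"wx":-0.015,"wy":0.11,"wz":0.03,"grip":5},
  {"dx":9,"dy":0.3,"dz":0.3,"wx":-0.03,"wy":0.2,"wz":0.06,"grip":5},
  {"dx":13.2,"dy":0.4,"dz":0.8,"wx":-0.04,"wy":0.29,"wz":0.085,"grip":5},
  {"dx":17.4,"dy":0.5,"dz":1.4,"wx":-0.05,"wy":0.38,"wz":0.11,"grip":5},
  {"dx":21.6,"dy":0.7,"dz":2,"wx":-0.06,"wy":0.47,"wz":0.14,"grip":5},
  {"dx":25.8,"dy":0.8,"dz":2.6,"wx":-0.075,"wy":0.56,"wz":0.165,"grip":5},
  {"dx":29.5,"dy":0.9,"dz":3.1,"wx":-0.085,"wy":0.64,"wz":0.19,"grip":5},
  {"dx":32.5,"dy":1,"dz":3.6,"wx":-0.095,"wy":0.71,"wz":0.21,"grip":5},
  {"dx":34.5,"dy":1.1,"dz":3.9,"wx":-0.1,"wy":0.75,"wz":0.225,"grip":5},
])

```text
clock: 14.7
eef_pos: [0.5082, 0.2624, 0.225]
tool_rot: [0.757, 0.541, 0.298, -0.213]
ft_force: [0.9, -0.3, -4.9]
grip_width: 0.0592
grasp_force: 63.9
```

```bash
python3 - <<'E'
from h import *
o=monitor.get_obs();print(o['joint_pos'].round(2))
go((.512,.281,.2266),PR)
E
```

```text
[ 0.15  0.13 -0.4   0.64  0.65  2.19]
d cm [ 1.48 -0.24  1.17] w [-0.004  0.035  0.005]
```

Call:
arm_command([
  {"dx":0.8,"dy":-0.1,"dz":0.6,"wx":0,"wy":0.02,"wz":0,"grip":5},
  {"dx":1.4,"dy":-0.2,"dz":1.1,"wx":0,"wy":0.035,"wz":0.005,"grip":5},
  {"dx":1.4,"dy":-0.2,"dz":1.1,"wx":0,"wy":0.035,"wz":0.005,"grip":5},
  {"dx":1.4,"dy":-0.2,"dz":1.1,"wx":0,"wy":0.035,"wz":0.005,"grip":5},
])

```text
clock: 15.1
eef_pos: [0.5141, 0.2791, 0.23]
tool_rot: [0.752, 0.536, 0.313, -0.222]
ft_force: [0.2, -0.0, -6.0]
grip_width: 0.0595
grasp_force: 64.1
```

```bash
python3 - <<'E'
from m import *
r=cmp('s7',col='orange',zlo=.11,zhi=.32)
z=np.load('pics/s7.npz');c=viewer.get_calibration('scene');P=cloud(z['d'],c)
t=np.array([np.cos(np.radians(70.7)),np.sin(np.radians(70.7)),0]); n=np.array([t[1],-t[0],0])
box=(z['d']>0)&(abs(P[...,0]-.514)<.11)&(abs(P[...,1]-.284)<.13)&masks(r)['orange']&(P[...,2]>.15)
Q=P[box]; b=Q@n; F=Q[b>np.percentile(b,90)-.006]
(cx,cy),(w,h),a=cv2.minAreaRect((np.stack([F@t,F[:,2]],1)*1000).astype(np.float32)); print('side rect t,z',cx,cy,w,h,a)
# blue below as ref
box=(z['d']>0)&(abs(P[...,0]-.514)<.11)&(abs(P[...,1]-.284)<.13)&masks(r)['blue']&(P[...,2]>.05)&(P[...,2]<.1)
Q=P[box]; b=Q@n; F=Q[b>np.percentile(b,90)-.006]; print('blue n %.1f'%(np.median(F@n)*1000),'t',np.percentile(F@t,[.5,99.5])*1000)
top=shot('top','t7')[0]
A=cv2.resize(r[80:230,350:490],None,fx=2.8,fy=2.8); B=cv2.resize(top[190:340,130:270],None,fx=2.8,fy=2.8)
cv2.imwrite('pics/c7.png',np.hstack([A,B])[...,::-1])
E
```

```text
held 952 n 422.7 t lo/hi 382.8 489.4 mid 436.1 slope deg -0.99 z 216.9 267.3
ref 460 n 420.1 t lo/hi 383.1 492.2 mid 437.7 slope deg 0.20 z 20.5 54.7
[0.5144 0.279  0.2305] [ 0.6 -0.2 -4.7]
side rect t,z 435.8605651855469 249.09690856933594 69.16089630126953 107.79217529296875 89.73595428466797
blue n 420.4 t [383.80087848 491.24611515]
```

View pics/c7.png

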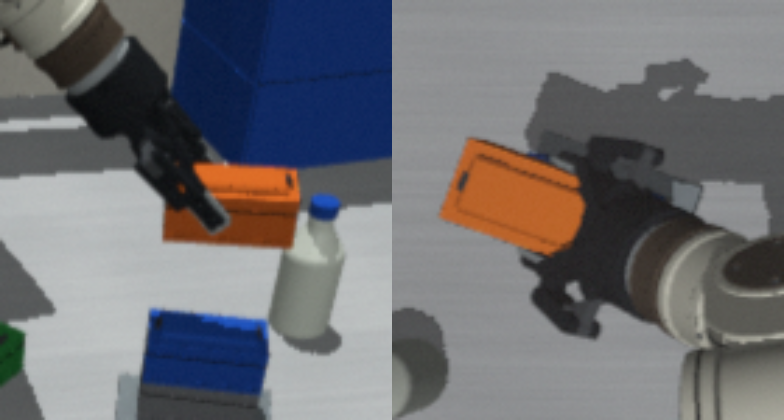

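Orange is held lid up, roughly level, above the blue case (left crop about (230,205)). Measure its pitch and roll more precisely.

```bash
cat >> m.py <<'E'
t=np.array([np.cos(np.radians(70.7)),np.sin(np.radians(70.7)),0]); n=np.array([t[1],-t[0],0])
def pose(tag,col,zlo,zhi):
    z=np.load('pics/%s.npz'%tag);c=viewer.get_calibration('scene');P=cloud(z['d'],c)
    box=(z['d']>0)&(abs(P[...,0]-.514)<.11)&(abs(P[...,1]-.284)<.13)&masks(z['rgb'])[col]&(P[...,2]>zlo)&(P[...,2]<zhi)
    Q=P[box]; b=Q@n; F=Q[b>np.percentile(b,90)-.008]
    A=np.c_[F@t-.438,F[:,2]-F[:,2].mean(),np.ones(len(F))]; k=np.ones(len(F),bool)
    for _ in range(4):
        s=np.linalg.lstsq(A[k],(F@n)[k],rcond=None)[0]; e=F@n-A@s; k=abs(e)<max(.0015,2*e[k].std())
    F=F[k]; a=F@t; lo=[];tt=[]
    for x in np.arange(.39,.486,.006):
        q=F[(a>x)&(a<x+.006),2]
        if len(q)>4: lo.append(q.min()); tt.append(x+.003)
    pf=np.polyfit(tt,lo,1); r=lo-np.polyval(pf,tt); g=abs(r)<.003; pf=np.polyfit(np.array(tt)[g],np.array(lo)[g],1)
    print(col,'n@mid %.1f yaw %.2f roll %.2f'%(s[2]*1000,np.degrees(-s[0]),np.degrees(s[1])),'pitch %.2f bottom@mid %.1f'%(np.degrees(pf[0]),np.polyval(pf,.438)*1000),'t %.1f %.1f'%tuple(np.percentile(a,[.5,99.5])*1000))
E
python3 - <<'E'
from m import *
pose('s7','orange',.15,.32); pose('s7','blue',.05,.103); pose('s5','blue',.05,.103); pose('s3','blue',.06,.13); pose('s2','blue',.09,.17)
go((.512,.281,.2266),PR)
E
```

```text
orange n@mid 422.6 yaw -0.07 roll -0.50 pitch 2.85 bottom@mid 218.1 t 382.8 489.5
blue n@mid 420.4 yaw 0.24 roll 0.73 pitch 0.35 bottom@mid 57.8 t 383.8 491.0
blue n@mid 420.5 yaw 0.02 roll -0.75 pitch 0.86 bottom@mid 58.4 t 383.8 491.5
blue n@mid 421.0 yaw 0.16 roll -0.22 pitch -0.19 bottom@mid 75.4 t 385.0 492.8
blue n@mid 421.8 yaw 0.71 roll 0.56 pitch -0.83 bottom@mid 121.9 t 387.2 495.4
d cm [-0.23 -0.3   0.37] w [-0.001 -0.002  0.004]
```

Orange is pitched about 2.5° up at its far end, 2.2 mm off across and about 1.5 mm off along. Correct that and lower to about 16 mm above blue's shoulder.

Call:
arm_command([
  {"dx":-0.5,"dy":-0.1,"dz":0.6,"wx":0,"wy":-0.02,"wz":0,"grip":5},
  {"dx":-1.4,"dy":-0.2,"dz":1.6,"wx":0,"wy":-0.04,"wz":0,"grip":5},
  {"dx":-2.6,"dy":-0.2,"dz":2.8,"wx":0,"wy":-0.04,"wz":0,"grip":5},
  {"dx":-3.9,"dy":-0.2,"dz":4.1,"wx":0,"wy":-0.04,"wz":0,"grip":5},
  {"dx":-5.2,"dy":-0.2,"dz":5.4,"wx":0,"wy":-0.04,"wz":0,"grip":5},
  {"dx":-6,"dy":-0.2,"dz":6.2,"wx":0,"wy":-0.04,"wz":0,"grip":5},
  {"dx":-6.3,"dy":-0.2,"dz":6.5,"wx":0,"wy":-0.04,"wz":0,"grip":5},
  {"dx":-6.3,"dy":-0.2,"dz":6.5,"wx":0,"wy":-0.04,"wz":0,"grip":5},
  {"dx":-6.3,"dy":-0.2,"dz":6.5,"wx":0,"wy":-0.04,"wz":0,"grip":5},
])

```text
clock: 16.1
eef_pos: [0.5136, 0.2821, 0.141]
tool_rot: [0.758, 0.541, 0.299, -0.211]
ft_force: [0.1, 0.7, -5.3]
grip_width: 0.0593
grasp_force: 64.1
```

```bash
python3 - <<'E'
from m import *
for k in('s8','s9'):
    shot('scene',k); pose(k,'orange',.10,.19); pose(k,'blue',.05,.103)
o=monitor.get_obs(); print(o['eef_pos'],o['ft_force'], 'toolR',Ro.from_quat(o['tool_rot']).as_matrix().T@np.stack([t,n,[0,0,1]],1))
E
```

```text
orange n@mid 421.5 yaw 0.58 roll 0.09 pitch -0.57 bottom@mid 127.3 t 385.2 492.7
blue n@mid 420.3 yaw 0.38 roll 1.12 pitch -0.02 bottom@mid 58.3 t 383.8 491.7
orange n@mid 421.5 yaw 0.47 roll -0.11 pitch 1.04 bottom@mid 128.2 t 385.7 493.1
blue n@mid 420.4 yaw 0.36 roll 0.11 pitch 0.01 bottom@mid 58.3 t 384.0 491.5
[0.51385368 0.28205411 0.14151039] [ 0.54541892  0.2921065  -5.44466899] toolR [[ 7.31895981e-01 -5.81704554e-03  6.81391543e-01]
 [ 4.39353933e-03  9.99983061e-01  3.81767759e-03]
 [ 6.81402209e-01 -1.99577660e-04 -7.31909141e-01]]
```

Call:
arm_command([
  {"dx":-0.4,"dy":-0.1,"dz":0.23,"wx":0,"wy":0,"wz":0,"grip":5},
  {"dx":-0.78,"dy":-0.1,"dz":0.64,"wx":0,"wy":0,"wz":0,"grip":5},
  {"dx":-1,"dy":-0.1,"dz":0.87,"wx":0,"wy":0,"wz":0,"grip":5},
  {"dx":-1.2,"dy":-0.1,"dz":1.08,"wx":0,"wy":0,"wz":0,"grip":5},
  {"dx":-1.34,"dy":-0.1,"dz":1.23,"wx":0,"wy":0,"wz":0,"grip":5},
  {"dx":-1.4,"dy":-0.1,"dz":1.3,"wx":0,"wy":0,"wz":0,"grip":5},
  {"dx":-1.4,"dy":-0.1,"dz":1.3,"wx":0,"wy":0,"wz":0,"grip":5},
])

```text
clock: 16.9
eef_pos: [0.5123, 0.2813, 0.1224]
tool_rot: [0.757, 0.541, 0.299, -0.212]
ft_force: [-1.7, 1.2, -0.8]
grip_width: 0.0594
grasp_force: 64.5
```

```bash
python3 - <<'E'
from m import *
for k in('s10','s11'):
    shot('scene',k); pose(k,'orange',.085,.17); pose(k,'blue',.05,.103)
o=monitor.get_obs(); print(o['eef_pos'],o['ft_force'],o['ft_torque'])
E
```

```text
orange n@mid 420.3 yaw 0.89 roll -0.06 pitch -1.24 bottom@mid 110.4 t 384.8 491.0
blue n@mid 420.4 yaw 0.30 roll 1.29 pitch 0.73 bottom@mid 58.6 t 384.0 491.4
orange n@mid 420.4 yaw 0.07 roll -1.13 pitch -0.05 bottom@mid 109.8 t 384.1 491.2
blue n@mid 420.4 yaw 0.27 roll 0.78 pitch 0.98 bottom@mid 57.8 t 383.8 490.8
[0.51220025 0.28128296 0.12236554] [-0.7658046   0.82437767  0.56142775] [-0.48893444  0.40869296  0.1445044 ]
```

Call:
arm_command([
  {"dx":-0.07,"dy":0,"dz":0.07,"wx":0,"wy":0,"wz":0,"grip":5},
  {"dx":-0.14,"dy":0,"dz":0.15,"wx":0,"wy":0,"wz":0,"grip":5},
  {"dx":-0.2,"dy":0,"dz":0.22,"wx":0,"wy":0,"wz":0,"grip":5},
  {"dx":-0.2,"dy":0,"dz":0.22,"wx":0,"wy":0,"wz":0,"grip":5},
])

```text
clock: 17.4
eef_pos: [0.5125, 0.2811, 0.1191]
tool_rot: [0.757, 0.541, 0.299, -0.211]
ft_force: [0.2, 0.2, 3.5]
grip_width: 0.0594
grasp_force: 65.1
```

Call:
arm_command([
  {"dx":-0.07,"dy":0,"dz":0.07,"wx":0,"wy":0,"wz":0,"grip":5},
  {"dx":-0.14,"dy":0,"dz":0.15,"wx":0,"wy":0,"wz":0,"grip":5},
  {"dx":-0.2,"dy":0,"dz":0.22,"wx":0,"wy":0,"wz":0,"grip":5},
  {"dx":-0.2,"dy":0,"dz":0.22,"wx":0,"wy":0,"wz":0,"grip":5},
])

```text
clock: 17.8
eef_pos: [0.5129, 0.2822, 0.1191]
tool_rot: [0.756, 0.541, 0.301, -0.213]
ft_force: [-5.2, -3.6, 15.9]
grip_width: 0.0593
grasp_force: 66.5
```

```bash
python3 - <<'E'
from m import *
for k in('s12','s13'):
    shot('scene',k); pose(k,'orange',.085,.17); pose(k,'blue',.05,.103)
o=monitor.get_obs(); print(o['eef_pos'],o['ft_force'],o['ft_torque'])
E
```

```text
orange n@mid 420.9 yaw 0.58 roll 0.23 pitch -0.62 bottom@mid 106.9 t 384.8 492.3
blue n@mid 420.4 yaw 0.57 roll 1.55 pitch 0.91 bottom@mid 57.7 t 384.8 492.3
orange n@mid 420.4 yaw 0.37 roll -0.08 pitch -0.03 bottom@mid 106.2 t 385.2 492.1
blue n@mid 420.4 yaw 0.63 roll 0.34 pitch 0.78 bottom@mid 58.1 t 384.8 492.5
[0.51292738 0.28221673 0.11907161] [-6.04545945 -3.31458776 16.69517768] [0.66590107 0.80084199 0.56477849]
```

Call:
arm_command([
  {"dx":-0.13,"dy":0,"dz":-0.02,"wx":0,"wy":0,"wz":0,"grip":5},
  {"dx":-0.25,"dy":0,"dz":0.04,"wx":0,"wy":0,"wz":0,"grip":5},
  {"dx":-0.3,"dy":0,"dz":0.1,"wx":0,"wy":0,"wz":0,"grip":5},
  {"dx":-0.3,"dy":0,"dz":0.1,"wx":0,"wy":0,"wz":0,"grip":5},
])

```text
clock: 18.3
eef_pos: [0.5131, 0.2824, 0.119]
tool_rot: [0.755, 0.541, 0.303, -0.214]
ft_force: [-9.4, -1.2, 25.5]
grip_width: 0.059
grasp_force: 67.0
```

```bash
python3 - <<'E'
from m import *
for k in('s14','s15'):
    shot('scene',k); pose(k,'orange',.085,.17); pose(k,'blue',.05,.103)
o=monitor.get_obs(); print(o['eef_pos'],o['ft_force'],o['ft_torque'])
E
```

```text
orange n@mid 420.5 yaw 0.55 roll -1.06 pitch -0.04 bottom@mid 106.6 t 384.8 492.5
blue n@mid 420.4 yaw 0.27 roll 1.11 pitch 0.96 bottom@mid 57.7 t 384.6 492.2
orange n@mid 420.5 yaw 0.86 roll -0.87 pitch -0.52 bottom@mid 106.8 t 385.7 492.4
blue n@mid 420.5 yaw 0.02 roll 0.67 pitch 1.31 bottom@mid 57.9 t 384.6 492.0
[0.51304229 0.28236724 0.11902223] [-10.20753084  -1.64413384  26.19400608] [1.88116012 1.13729152 0.82046476]
```

Still about 2.7 mm proud at 30 N. The tilted off-centre grip doesn't press evenly, so I'll unload, release, back away and press centrally from above with shut fingers.

Call:
arm_command([
  {"dx":0.25,"dy":0,"dz":-0.25,"wx":0,"wy":0,"wz":0,"grip":5},
  {"dx":0.45,"dy":0,"dz":-0.35,"wx":0,"wy":0,"wz":0,"grip":5},
  {"dx":0.45,"dy":0,"dz":-0.35,"wx":0,"wy":0,"wz":0,"grip":5},
])

```text
clock: 18.7
eef_pos: [0.5123, 0.2806, 0.1192]
tool_rot: [0.757, 0.541, 0.299, -0.211]
ft_force: [-0.6, 0.6, 4.2]
grip_width: 0.0594
grasp_force: 64.6
```

```bash
python3 - <<'E'
from m import *
for k in('s16','s17'):
    shot('scene',k); pose(k,'orange',.085,.17); pose(k,'blue',.05,.103)
o=monitor.get_obs(); print(o['eef_pos'],o['ft_force'],o['ft_torque'])
E
```

```text
orange n@mid 420.7 yaw 0.34 roll -0.13 pitch -0.62 bottom@mid 107.1 t 383.2 490.5
blue n@mid 420.4 yaw 0.20 roll 0.41 pitch 1.07 bottom@mid 58.5 t 383.2 490.7
orange n@mid 420.5 yaw 0.48 roll -0.22 pitch -0.59 bottom@mid 106.6 t 383.1 490.8
blue n@mid 420.4 yaw -0.10 roll 0.54 pitch -0.05 bottom@mid 57.9 t 383.6 490.5
[0.5123566  0.28070659 0.11907043] [-0.43002405  0.05793442  6.3490844 ] [ 0.3084445  -0.08260386  0.05039664]
```

Call:
arm_command([
  {"dx":0.05,"dy":0,"dz":-0.05,"wx":0,"wy":0,"wz":0,"grip":6},
  {"dx":0.05,"dy":0,"dz":-0.05,"wx":0,"wy":0,"wz":0,"grip":7},
  {"dx":0.05,"dy":0,"dz":-0.05,"wx":0,"wy":0,"wz":0,"grip":8.5},
  {"dx":0.05,"dy":0,"dz":-0.05,"wx":0,"wy":0,"wz":0,"grip":8.5},
  {"dx":0.05,"dy":0,"dz":-0.05,"wx":0,"wy":0,"wz":0,"grip":8.5},
  {"dx":0.05,"dy":0,"dz":-2,"wx":0,"wy":0,"wz":0,"grip":8.5},
  {"dx":0.05,"dy":0,"dz":-5,"wx":0,"wy":0,"wz":0,"grip":8.5},
  {"dx":0.05,"dy":0,"dz":-9,"wx":0,"wy":0,"wz":0,"grip":8.5},
  {"dx":0.05,"dy":0,"dz":-12,"wx":0,"wy":0,"wz":0,"grip":8.5},
  {"dx":0.05,"dy":0,"dz":-13,"wx":0,"wy":0,"wz":0,"grip":8.5},
])

```text
clock: 19.8
eef_pos: [0.4836, 0.1957, 0.2166]
tool_rot: [0.758, 0.54, 0.3, -0.21]
ft_force: [0.0, -0.0, -0.8]
grip_width: 0.0849
grasp_force: 0.0
```

```bash
python3 - <<'E'
from m import *
for k in('s18','s19'):
    r=shot('scene',k)[0]; pose(k,'orange',.085,.17); pose(k,'blue',.05,.103)
top,d,c=shot('top','t18'); P=cloud(d,c)
m=(abs(P[...,0]-.514)<.1)&(abs(P[...,1]-.284)<.1)&masks(top)['orange']&(P[...,2]>.13)&(P[...,2]<.18)
Q=P[m]; print('top',rect(Q),np.percentile(Q[:,2],[5,50,95]))
pl=np.linalg.lstsq(np.c_[Q@t-(Q@t).mean(),Q@n-(Q@n).mean(),np.ones(len(Q))],Q[:,2],rcond=None)[0]; print('plane deg t,n',np.degrees(pl[:2]),pl[2])
go((.5135,.282,.21),tilt(-19.3))
A=cv2.resize(r[130:280,350:490],None,fx=2.8,fy=2.8); B=cv2.resize(top[190:340,130:270],None,fx=2.8,fy=2.8)
cv2.imwrite('pics/c18.png',np.hstack([A,B])[...,::-1])
E
```

```text
orange n@mid 420.5 yaw 0.17 roll 0.03 pitch 0.36 bottom@mid 106.9 t 384.2 491.4
blue n@mid 420.3 yaw 0.42 roll 1.18 pitch 0.17 bottom@mid 58.0 t 383.8 491.3
orange n@mid 420.5 yaw 0.30 roll -0.46 pitch -0.16 bottom@mid 107.3 t 383.8 491.4
blue n@mid 420.5 yaw 0.34 roll 1.57 pitch 0.77 bottom@mid 57.8 t 383.9 491.3
top c 513.3 281.8 size 110.3 59.1 ang 71.0 [0.14738195 0.15427248 0.15903494]
plane deg t,n [ 0.47828294 -1.87320169] 0.1535965533083966
d cm [6.34 0.08 6.49] w [ 0.002 -0.749  0.004]
```

View pics/c18.png

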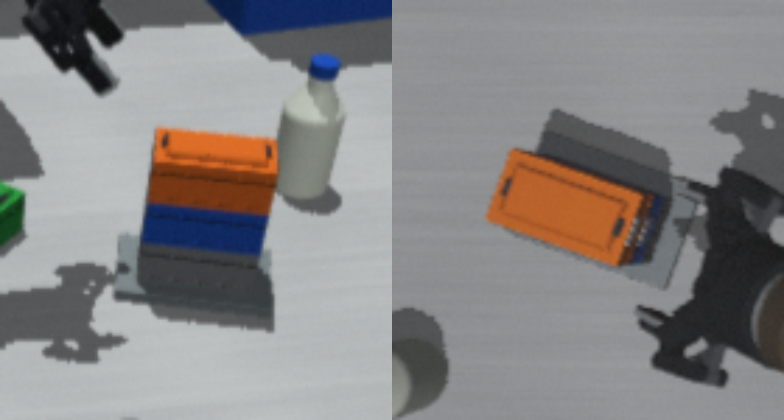

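The column is aligned, with orange about 3 mm proud on its catches. Go vertical above its centre with fingers shut.

Call:
arm_command([
  {"dx":0.6,"dy":0,"dz":0.4,"wx":0,"wy":-0.06,"wz":0,"grip":4},
  {"dx":1.6,"dy":0,"dz":1.4,"wx":0,"wy":-0.18,"wz":0,"grip":0},
  {"dx":2.8,"dy":0,"dz":2.6,"wx":0,"wy":-0.3,"wz":0,"grip":0},
  {"dx":4,"dy":0,"dz":3.8,"wx":0,"wy":-0.42,"wz":0,"grip":0},
  {"dx":5,"dy":0,"dz":4.9,"wx":0,"wy":-0.54,"wz":0,"grip":0},
  {"dx":5.9,"dy":0.1,"dz":5.9,"wx":0,"wy":-0.66,"wz":0,"grip":0},
  {"dx":6.3,"dy":0.1,"dz":6.4,"wx":0,"wy":-0.75,"wz":0,"grip":0},
  {"dx":6.3,"dy":0.1,"dz":6.4,"wx":0,"wy":-0.75,"wz":0,"grip":0},
  {"dx":6.3,"dy":0.1,"dz":6.4,"wx":0,"wy":-0.75,"wz":0,"grip":0},
])

```text
clock: 20.85
eef_pos: [0.5121, 0.2824, 0.2077]
tool_rot: [0.814, 0.581, -0.001, 0.001]
ft_force: [0.5, -1.0, 0.5]
grip_width: -0.0004
grasp_force: 0.0
```

```bash
python3 - <<'E'
from m import *
go((.513,.282,.161),tilt(-19.3)); o=monitor.get_obs(); print(o['ft_force'],o['grip_width'])
E
```

```text
d cm [0.   0.1  4.67] w [-0.     0.003  0.006]
[ 0.48231475 -0.96137768  0.45973779] -0.000361071130912617
```

Call:
arm_command([
  {"dx":0,"dy":0.1,"dz":1.2,"wx":0,"wy":0,"wz":0,"grip":0},
  {"dx":0,"dy":0.1,"dz":2.8,"wx":0,"wy":0,"wz":0,"grip":0},
  {"dx":0,"dy":0.1,"dz":3.9,"wx":0,"wy":0,"wz":0,"grip":0},
  {"dx":0,"dy":0.1,"dz":4.3,"wx":0,"wy":0,"wz":0,"grip":0},
  {"dx":0,"dy":0.1,"dz":4.6,"wx":0,"wy":0,"wz":0,"grip":0},
  {"dx":0,"dy":0.1,"dz":4.7,"wx":0,"wy":0,"wz":0,"grip":0},
  {"dx":0,"dy":0.1,"dz":4.8,"wx":0,"wy":0,"wz":0,"grip":0},
  {"dx":0,"dy":0.1,"dz":4.9,"wx":0,"wy":0,"wz":0,"grip":0},
  {"dx":0,"dy":0.1,"dz":4.9,"wx":0,"wy":0,"wz":0,"grip":0},
])

```text
clock: 21.75
eef_pos: [0.514, 0.2813, 0.1611]
tool_rot: [0.814, 0.58, 0.0, 0.001]
ft_force: [0.7, -0.3, -0.2]
grip_width: -0.0
grasp_force: 0.0
```

Call:
arm_command([
  {"dx":0,"dy":0,"dz":0.1,"wx":0,"wy":0,"wz":0,"grip":0},
  {"dx":0,"dy":0,"dz":0.2,"wx":0,"wy":0,"wz":0,"grip":0},
  {"dx":0,"dy":0,"dz":0.3,"wx":0,"wy":0,"wz":0,"grip":0},
  {"dx":0,"dy":0,"dz":0.3,"wx":0,"wy":0,"wz":0,"grip":0},
])

```text
clock: 22.15
eef_pos: [0.5138, 0.2811, 0.1577]
tool_rot: [0.814, 0.58, -0.0, 0.001]
ft_force: [0.2, -0.3, 0.8]
grip_width: 0.0002
grasp_force: 0.0
```

Call:
arm_command([
  {"dx":0,"dy":0,"dz":0.1,"wx":0,"wy":0,"wz":0,"grip":0},
  {"dx":0,"dy":0,"dz":0.2,"wx":0,"wy":0,"wz":0,"grip":0},
  {"dx":0,"dy":0,"dz":0.2,"wx":0,"wy":0,"wz":0,"grip":0},
])

```text
clock: 22.45
eef_pos: [0.5142, 0.2813, 0.1564]
tool_rot: [0.814, 0.58, 0.001, 0.001]
ft_force: [-0.6, 0.3, 2.7]
grip_width: 0.0002
grasp_force: 1.2
```

Call:
arm_command([
  {"dx":0,"dy":0,"dz":0.1,"wx":0,"wy":0,"wz":0,"grip":0},
  {"dx":0,"dy":0,"dz":0.2,"wx":0,"wy":0,"wz":0,"grip":0},
  {"dx":0,"dy":0,"dz":0.3,"wx":0,"wy":0,"wz":0,"grip":0},
  {"dx":0,"dy":0,"dz":0.3,"wx":0,"wy":0,"wz":0,"grip":0},
])

```text
clock: 22.85
eef_pos: [0.5146, 0.2816, 0.1562]
tool_rot: [0.814, 0.58, 0.002, 0.001]
ft_force: [-3.2, -1.5, 14.6]
grip_width: -0.0001
grasp_force: 7.0
```

Call:
arm_command([
  {"dx":0,"dy":0,"dz":0.15,"wx":0,"wy":0,"wz":0,"grip":0},
  {"dx":-0.1,"dy":0,"dz":0.3,"wx":0,"wy":0,"wz":0,"grip":0},
  {"dx":-0.1,"dy":0,"dz":0.3,"wx":0,"wy":0,"wz":0,"grip":0},
])

```text
clock: 23.15
eef_pos: [0.5147, 0.2816, 0.156]
tool_rot: [0.814, 0.58, 0.004, 0.001]
ft_force: [-6.9, -2.0, 25.3]
grip_width: 0.0002
grasp_force: 12.6
```

Call:
arm_command([
  {"dx":0,"dy":0,"dz":-0.4,"wx":0,"wy":0,"wz":0,"grip":0},
  {"dx":0,"dy":0,"dz":-1,"wx":0,"wy":0,"wz":0,"grip":0},
  {"dx":0,"dy":0,"dz":-3,"wx":0,"wy":0,"wz":0,"grip":0},
  {"dx":0,"dy":0,"dz":-6,"wx":0,"wy":0,"wz":0,"grip":0},
  {"dx":-4,"dy":0,"dz":-8,"wx":0,"wy":0,"wz":0,"grip":0},
  {"dx":-8,"dy":0,"dz":-8,"wx":0,"wy":0,"wz":0,"grip":0},
  {"dx":-12,"dy":0,"dz":-8,"wx":0,"wy":0,"wz":0,"grip":0},
  {"dx":-15,"dy":0,"dz":-8,"wx":0,"wy":0,"wz":0,"grip":0},
  {"dx":-16,"dy":0,"dz":-8,"wx":0,"wy":0,"wz":0,"grip":0},
])

```text
clock: 24.05
eef_pos: [0.4599, 0.1268, 0.2298]
tool_rot: [0.815, 0.579, -0.001, 0.001]
ft_force: [0.9, 0.2, -0.3]
grip_width: -0.0001
grasp_force: 0.0
```

```bash
python3 - <<'E'
from m import *
def lid(tag,n,col,c0,zr):
    z=np.load('pics/%s.npz'%tag); P=cloud(z['d'],viewer.get_calibration(n)); M=masks(z['rgb'])[col]
    L=P-np.array([*c0,0]); yaw={'blue':np.radians(-31)}.get(col,np.radians(70.7))
    return P,M
for k in('s20','s21'):
    r=shot('scene',k)[0]; pose(k,'orange',.085,.17); pose(k,'blue',.05,.103)
top,d,c=shot('top','t20')
# panel heights from both views (central 80x34 mm of the panel)
def panel(tag,n,cx,cy,yaw,zlo):
    z=np.load('pics/%s.npz'%tag); P=cloud(z['d'],viewer.get_calibration(n)); a=np.radians(yaw)
    u=(P[...,0]-cx)*np.cos(a)+(P[...,1]-cy)*np.sin(a); v=-(P[...,0]-cx)*np.sin(a)+(P[...,1]-cy)*np.cos(a)
    m=(z['d']>0)&(abs(u)<.036)&(abs(v)<.014)&(P[...,2]>zlo)&(P[...,2]<zlo+.04); Q=P[m]
    return '%s %s n=%d mean %.1f'%(tag,n,len(Q),Q[:,2].mean()*1000)
print('grey panel exp 64:',panel('top0','top',.5137,.2837,70.7,.045),panel('scene0','scene',.5137,.2837,70.7,.045))
print('blue panel on bench exp 52:',panel('top0','top',.558,-.0085,-31,.035),panel('scene0','scene',.558,-.0085,-31,.035))
print('blue panel home exp 110:',panel('s5','scene',.513,.282,70.7,.09))
print('orange before press:',panel('s18','scene',.513,.282,70.7,.14),panel('t18','top',.513,.282,70.7,.14))
print('orange exp 156:',panel('s20','scene',.513,.282,70.7,.14),panel('t20','top',.513,.282,70.7,.14))
o=monitor.get_obs(); print(o['eef_pos'],o['ft_force'])
E
```

```text
orange n@mid 420.7 yaw -0.18 roll -0.46 pitch -0.17 bottom@mid 107.4 t 384.0 491.0
blue n@mid 420.3 yaw 0.74 roll 0.81 pitch 0.59 bottom@mid 58.3 t 383.8 491.1
orange n@mid 420.7 yaw 0.27 roll 0.51 pitch -0.53 bottom@mid 107.2 t 383.6 491.2
blue n@mid 420.3 yaw 0.15 roll 0.97 pitch 1.26 bottom@mid 58.3 t 383.8 491.3
grey panel exp 64: top0 top n=363 mean 64.0 scene0 scene n=168 mean 62.9
blue panel on bench exp 52: top0 top n=352 mean 52.2 scene0 scene n=190 mean 51.2
blue panel home exp 110: s5 scene n=162 mean 109.2
orange before press: s18 scene n=163 mean 155.3 t18 top n=427 mean 156.5
orange exp 156: s20 scene n=166 mean 155.1 t20 top n=400 mean 156.3
[0.46153299 0.12921173 0.23005612] [-0.46323829  0.13198351 -0.04156363]
```

The panel heights, allowing each camera's offset, are 110 mm (blue) and 156 mm (orange). Both match fully home, and the robot is clear of everything.

```bash
python3 -c "
from workcell import job
print(job.job_done())"
```

```text
the job is handed in; nothing more can be done
None
```

The blue case is home on the grey case and the orange case is home, lid up, on the blue one; the job was handed in at about 24 s, with panel heights matching the expected 110 mm and 156 mm within about 1 mm.

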